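# Load a bottle roller and set its speed lever

### The job

The speed lever of the bottle roller has been left part-way up: turn it fully back to the red stop mark first. With the lever at the stop, move the amber bottle from its green cradle into the groove between the two black rollers, lying lengthwise and set down gently, and only then turn the lever until it points straight at the yellow set pointer. Do not shift the yellow pointer or disturb the other things on the bench.

Things in the scene. Friction and masses are not known exactly. Their poses are not given: they have to be found in the camera images.
- lever (a joint): Angle of the speed lever, rad: 0 at the red stop mark (left end of the scale as seen facing the panel), growing clockwise as seen looking at the panel, to 1.6 at the right end. Takes about 3 N at the handle and stays where it is left, no spring. Its flat aluminium arm, 16 mm wide, red nose 112 mm from the hinge, is 14 to 21 mm above the panel.
- lever_handle (a point): Point on the axis of the lever's round handle where to grip it, 90 mm from the hinge, 48 mm above the panel. Black cylinder with red band, 22 mm diameter, standing square to the panel from 20 to 72 mm above it, so it leans 35 degrees from vertical towards the console's front. x: along the arm from hinge to handle; z: along the handle, out of the panel.
- lever_hinge (a point): Hinge of lever and pointer, on the panel's surface. x: up the slope; y: to the left as seen from the console's front; z: out of the panel, along the hinge. At lever value q the arm points 0.8 - q rad from x, turned towards y.
- pointer (a joint): Angle of the yellow set pointer on the same scale as the lever (0 at the red stop mark, 1.6 at the other end): the lever value wanted at the end. A stiff friction-held marker, to be left alone.
- pointer_tip (a point): Tip of the yellow set pointer, a flat T-shaped marker lying 4 to 8 mm above the panel, 120 mm from the lever's hinge; it carries a thin yellow line in to the hinge. x axis points from the hinge outwards.
- console: White fixed console, 156 mm deep, 220 wide. Origin: centre of underside; front faces its -x. Panel slopes 35 degrees, 40 mm high in front, 149 mm at the rear. A clear drip guard with blue front rim stands over it on two rear posts, 227 to 238 mm high, from 17 mm behind the origin (+x) to 103 mm: it blocks a gripper held vertically over the handle; come in along the handle's axis instead.
- bottle_center (a point): Centre of the amber bottle, on its long axis; x runs along the bottle towards the blue cap. 160 mm long with its cap, 50 mm diameter body (130 mm of the length), cap 38 mm; about 0.2 to 0.45 kg. It starts lying in the cradle with its axis 58 mm above the table.
- cradle: Green fixed cradle, 160 x 90 mm base 10 mm thick, origin at the centre of its underside, x along the lying bottle. Two pairs of support blocks, 16 mm thick, centred 43 mm either side of the middle and 40 mm high, leave 70 mm free at the middle for fingers on the bottle's sides.
- bed_groove (a point): Centre of the bottle when it rests mid-way in the groove between the rollers: 94 mm above the table. x: along the rollers (bottle either way round). Rollers: two parallel black cylinders, 24 mm diameter, axes 38 mm apart, 218 mm long, tops 74 mm above the table, fixed. Fingertips should stay less than 19 mm below the bottle's axis here, so grip it 6 to 8 mm above its axis.
- bed: White fixed roller bed, 262 x 130 mm, origin at the centre of its underside, x along the rollers. Blue end plates 100 mm wide and 81 mm high at both ends, 218 mm apart inside.
- beaker: Glass beaker, 68 mm wide, 85 mm high; loose bystander, leave alone. Origin at the centre of its underside.
- washjar: White plastic bottle with red cap, 48 mm wide, 100 mm high; loose bystander, leave alone. Origin at the centre of its underside.
- amberjar: Amber jar with white cap, 64 mm wide, 110 mm high, standing (not the bottle to move); loose bystander, leave alone. Origin at the centre of its underside.
- tipbox: Blue tip box, 122 x 87 x 60 mm; loose bystander, leave alone. Origin at the centre of its underside.
- tuberack: Purple tube rack, 200 x 85 x 59 mm; loose bystander, leave alone. Origin at the centre of its underside.
- dishes: Stack of clear dishes, 90 mm wide, 46 mm high; loose bystander, leave alone. Origin at the centre of its underside.
- keypad: White keypad, 150 x 78 x 16 mm; loose bystander, leave alone. Origin at the centre of its underside.
Mind the look-alikes: they are no part of the job. Leave any turquoise look-alike of the part that bears bottle_center alone.

How it is judged:
By the outcome, as a careful person would: the job done as asked, in the order asked, and still so for the second after the job is handed in, with the robot touching nothing.
It also fails if it takes over 72 s, if anything falls off the work surface, if the arm or the gripper's body presses on something with over 40 N, if the wrist force passes 120 N, or if a joint passes its speed limit or range.

### The arm

A 6-joint arm with a two-finger parallel gripper is mounted at the origin on the work surface. World frame = base frame: x ahead of the robot, y to its left, z up, the work surface at z = 0. Lengths are in m, angles in rad, forces in N, time in s.
With the tool pointing down it reaches from about 0.3 to 0.775 m from the base axis. Payload 14.6 kg.
Tool frame: the origin (TCP) lies between the finger pads; the fingertips stand 17 mm ahead of it and the grasp point (between the pads) lies 2 mm behind it; z points along the fingers, y is the direction in which the jaws open and shut (so a half turn about z gives the same grasp; the last joint's range is limited). The gripper opens to 94 mm and grips with 3 to 60 N. Pads are 16 mm wide; open, the fingers measure 119 mm over their backs; the gripper's body (75 mm by 177 mm) begins 78 mm behind the grasp point.
Start: joints at [1.064, 0.3, 1.521, -0, 1.321, -0.067], TCP at [0.234, 0.498, 0.222] pointing down, gripper open.
Joint ranges: [-3.03, 3.03], [-0.79, 2.21], [0.23, 2.52], [-1.04, 4.18], [0, 3.07], [-2.55, 2.55]. Speed limits (rad/s): [2.22, 2.22, 2.57, 3.14, 3.14, 3.14].

### API

Orientations are given as a 3x3 rotation matrix whose columns are the frame's x, y, z axes.
In Python, from bench import * gives the robot as it stands.
- The arm moves only by the shell command python3 -m crank 'ROWS' [FORCE]. ROWS is JSON, a list of rows, each a list of 3 entries, a list of its own where there are three numbers: the closure in counts, from 0 (fully open) to 255 (shut), then the shift along the world's x, y, z in m, then the turn, a rotation vector about the world's x, y, z in rad. In form: [[gripper, [x, y, z], [ax, ay, az]], ...]. A call has 1 to 10 rows; each row is the pose to reach, as a shift and turn from the pose commanded when the call began; what a row does not reach only later rows make up. A row lasts 1/12 s, in which the tool goes at most 41.7 mm and 7.16 degrees, less where a joint would pass 70% of its speed; a pose out of reach is approached as far as the arm can. A call with a gripper value outside its range is refused whole. The fingers move at their own pace and stop on an object; FORCE is the grip in N (left out, the last holds). Time passes only in rows, so rows that repeat a pose let the fingers close. It gives the time, the measured TCP pose, the force and the opening at its end, in the units of the state.
- get_state(): the state, without advancing time (a new reading comes with each control period).
- snapshot(name): name is "side" or "top" or "wrist"; returns a dict with "img" (400x640x3 uint8, red, green, blue), "vfov" (degrees; the focal length in pixels is half the picture's height over the tangent of half this angle, whatever the lens; pixels are square), "cx", "cy" (the principal point, pixels), "xyz" and "rotation" of the camera in the world. Camera axes: x right, y up, looking along -z (the intrinsics and any distortion apply to the point x, -y, -z); pixel columns grow to the right and rows downward; lengths in m; the calibration is good to about 2 mm. A picture is of the moment at which its call begins. There is no depth.
- close_job(): hands the job in, once; it reports no verdict.
The state is a dict: "time_s": time; "joint_positions": joint angles; "qd": joint speeds; "joint_torque": joint torques, N m; "eef_pos": TCP position; "tool_rot": TCP orientation; "wrist_force": force on the tool from outside, world axes, zero at the start; "torque": the same for the moment, N m; "width": opening from 0.0 (shut) to 1.0 (fully open).
Only numpy, scipy, OpenCV 4.12 (cv2) and the standard library are available. Lean on these libraries where they do the work, as an engineer would, in place of code of your own. Each camera call takes 0.05 s, during which the arm holds its last target. There are 200 camera calls.

## Working session

There is one attempt and no reset: what is moved stays moved. The work goes in short steps, Python scripts to look and compute and a shell command to move; the robot and the scene stay as the last step left them, time stands still between calls to the robot, and variables do not carry over. Pictures are saved under pics/ and viewed, about 8 in all and at most 12, crops included, and the job is handed in when it is done.

```bash
mkdir -p pics; ls
cat > h.py <<'E'
from bench import *
import numpy as np, cv2
def snap(name,fn=None):
    s=snapshot(name)
    if fn: cv2.imwrite('pics/'+fn,cv2.cvtColor(s['img'],cv2.COLOR_RGB2BGR))
    return s
def foc(s): return 200/np.tan(np.radians(s['vfov'])/2)
def ray(s,u,v):
    f=foc(s); d=np.array([(u-s['cx'])/f,-(v-s['cy'])/f,-1.]); d=np.array(s['rotation'])@d
    return np.array(s['xyz']),d/np.linalg.norm(d)
def onz(s,u,v,z):
    o,d=ray(s,u,v); return o+d*(z-o[2])/d[2]
def proj(s,p):
    c=np.array(s['rotation']).T@(np.array(p)-np.array(s['xyz'])); f=foc(s)
    return np.array([s['cx']+f*c[0]/-c[2], s['cy']-f*c[1]/-c[2]])
E
python3 - <<'E'
from h import *
import pickle
for n in ['side','top','wrist']:
    s=snap(n,n+'0.png'); pickle.dump(s,open(n+'0.pkl','wb')); print(n,{k:np.round(v,4).tolist() for k,v in s.items() if k!='img'})
print(get_state())
E
```

```text
pics
side {'vfov': 52.0198, 'cx': 326.7714, 'cy': 201.6716, 'xyz': [0.4682, 0.9733, 1.1254], 'rotation': [[-0.9976, 0.0365, -0.0589], [-0.0671, -0.7245, 0.686], [-0.0176, 0.6883, 0.7252]]}
top {'vfov': 48.8418, 'cx': 319.4861, 'cy': 201.8884, 'xyz': [0.4518, -0.0102, 1.4782], 'rotation': [[-0.0161, 0.9977, -0.0664], [-0.9999, -0.0164, -0.0051], [-0.0062, 0.0663, 0.9978]]}
wrist {'vfov': 68.2228, 'cx': 317.7234, 'cy': 199.7673, 'xyz': [0.1602, 0.5343, 0.3836], 'rotation': [[0.4257, -0.8688, -0.2529], [0.9049, 0.4083, 0.1206], [-0.0016, -0.2802, 0.96]]}
{'time_s': 0.15, 'joint_positions': array([ 1.06438209e+00,  3.00371493e-01,  1.52144812e+00,  2.52585410e-05,
        1.32072514e+00, -6.66189303e-02]), 'qd': array([-5.22902255e-04, -3.60431014e-03,  5.24228092e-05, -1.99868105e-04,
        9.64126998e-04, -4.91917776e-04]), 'joint_torque': array([ 1.03040427e-03, -5.31961226e+01, -3.52823746e+01,  7.08302949e-02,
        2.36059469e-02, -1.19078290e-04]), 'eef_pos': array([0.23407607, 0.49748666, 0.22199722]), 'tool_rot': array([[-9.04836144e-01,  4.25759697e-01, -4.83210150e-04],
       [ 4.25759962e-01,  9.04835776e-01, -8.20727054e-04],
       [ 8.77933285e-05, -9.48355038e-04, -9.99999546e-01]]), 'wrist_force': array([-0.53700999,  0.01968776,  0.31496436]), 'torque': array([-0.046175  ,  0.00378297,  0.00036285]), 'width': 1.003601081049488}
```

View pics/top0.png

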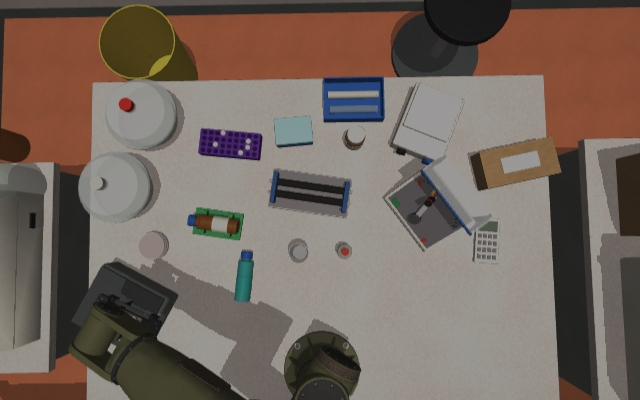

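View pics/side0.png

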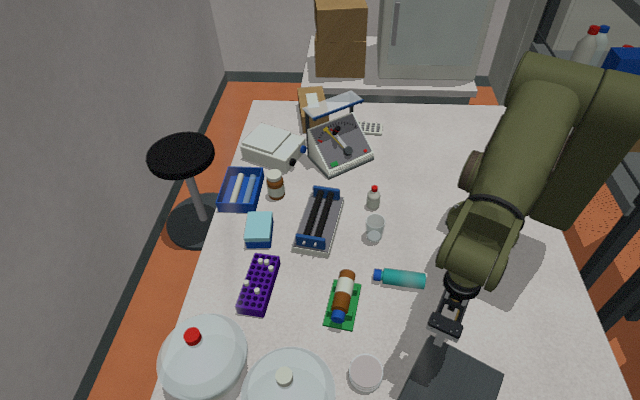

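The top view shows the amber bottle in the green cradle at (217,224) with its cap at (193,221). The rollers are at (311,192) and the console at (430,205).

Things that could be mistaken for the bottle are the turquoise bottle at (245,277) and the standing amber jar at (356,136). I choose the lying bottle in the cradle at (217,224). Next I'll take close crops.

Run:
```python
import pickle,cv2,numpy as np
t=pickle.load(open('top0.pkl','rb'))['img'][...,::-1]; s=pickle.load(open('side0.pkl','rb'))['img'][...,::-1]
def c(i,x,y,w,h,k): return cv2.resize(i[y:y+h,x:x+w],None,fx=k,fy=k,interpolation=cv2.INTER_CUBIC)
a=c(t,380,150,130,100,3); a=cv2.resize(t[150:250,380:505],(400,320),interpolation=cv2.INTER_CUBIC)   #x3.2
b=cv2.resize(s[88:178,290:390],(400,360)[:2],interpolation=cv2.INTER_CUBIC) #x4
d=cv2.resize(t[160:240,180:355],(800,366),interpolation=cv2.INTER_CUBIC)[:240]
d=cv2.resize(t[165:245,180:355],(525,240),interpolation=cv2.INTER_CUBIC) #x3
o=np.zeros((600,800,3),np.uint8); o[:320,:400]=a;o[:360,400:]=b;o[360:,:525]=d
cv2.imwrite('pics/crop1.png',o)
```

```text
(no output)
```

View pics/crop1.png

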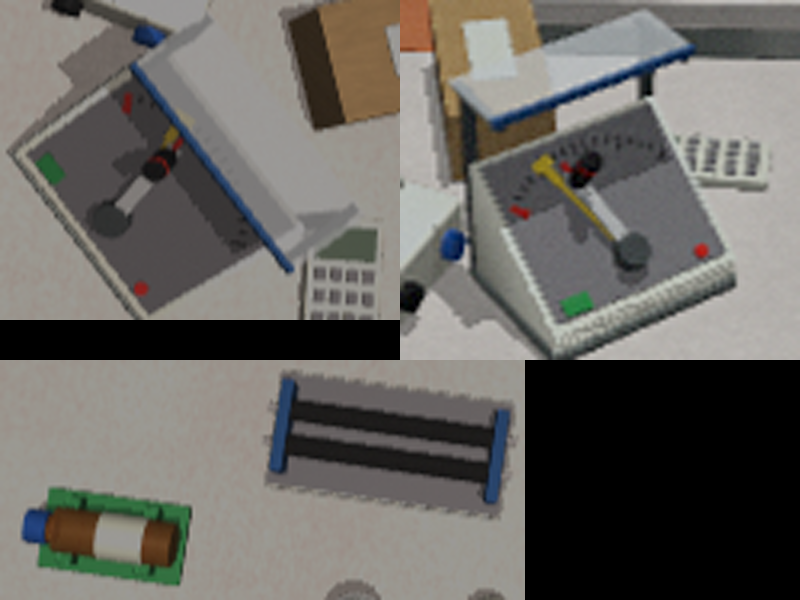

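The crop shows the lever partway up, with its hub at top (414,218). The yellow pointer tip is at side (326,129) and the red stop mark is at the left end of the scale. The amber bottle is confirmed, with its blue cap on the left. Next I'll compute poses.

Run:
```python
from h import *
import pickle
t=pickle.load(open('top0.pkl','rb')); s=pickle.load(open('side0.pkl','rb'))
def tri(a,b):
    o1,d1=ray(t,*a);o2,d2=ray(s,*b)
    k=np.linalg.lstsq(np.c_[d1,-d2],o2-o1,rcond=None)[0]
    p,q=o1+k[0]*d1,o2+k[1]*d2; return (p+q)/2,np.linalg.norm(p-q)
print('hub',tri((414.4,218.1),(348,150.5)))
print('FL top',onz(t,383.1,197.2,.04),onz(s,328,176,.04)); print('FR top',onz(t,425.8,250.3,.04),onz(s,373.7,153.3,.04))
# side-view colour-based
def blobs(s,lo,hi,box,n=5,mina=15):
    hsv=cv2.cvtColor(s['img'],cv2.COLOR_RGB2HSV); m=cv2.inRange(hsv,lo,hi); x,y,w,h=box
    mm=np.zeros_like(m); mm[y:y+h,x:x+w]=m[y:y+h,x:x+w]
    k,l,st,c=cv2.connectedComponentsWithStats(mm)
    for i in range(1,k):
        if st[i,4]>=mina:
            r=cv2.minAreaRect(np.argwhere(l==i)[:,::-1].astype(np.float32)); yield c[i],st[i,4],r
print('blue plates')
P=[]
for c,a,r in blobs(t,(100,120,40),(125,255,255),(255,150,110,70)):
    p=onz(t,*c,.081); P.append(p); print(c,a,r,p)
if len(P)==2: d=P[0]-P[1]; print('bed mid',(P[0]+P[1])/2,np.linalg.norm(d),'yaw',np.degrees(np.arctan2(d[1],d[0])))
print('green')
for c,a,r in blobs(t,(45,80,40),(85,255,255),(170,190,90,70),mina=5): print(c,a,r)
print('amber/brown/label')
for c,a,r in blobs(t,(5,120,40),(20,255,200),(180,200,70,45)): print(c,a,r,onz(t,*c,.083))
for c,a,r in blobs(t,(105,120,40),(125,255,255),(180,200,70,45)): print('cap',c,a,r,onz(t,*c,.06))
# green+bottle outline
hsv=cv2.cvtColor(t['img'],cv2.COLOR_RGB2HSV); m=cv2.inRange(hsv,(45,80,40),(85,255,255)); m[:190]=0;m[260:]=0;m[:,:170]=0;m[:,250:]=0
q=cv2.minAreaRect(np.argwhere(m>0)[:,::-1].astype(np.float32));print(q)
for b in cv2.boxPoints(q): print(onz(t,*b,.02).round(3))
print('cradle c',onz(t,*q[0],.02))
```

```text
hub (array([ 0.48802225, -0.30362283,  0.07720771]), np.float64(0.0009675246146716095))
FL top [ 0.55948286 -0.21123607  0.04      ] [ 0.56082539 -0.19067705  0.04      ]
FR top [ 0.3844916  -0.34517956  0.04      ] [ 0.38253393 -0.33579086  0.04      ]
blue plates
[273.6969697  186.68181818] 132 ((273.8900146484375, 186.56240844726562), (4.779212474822998, 29.74171257019043), 9.090276718139648) [0.59580409 0.14210963 0.081     ]
[345.05511811 197.07086614] 127 ((345.07000732421875, 197.00999450683594), (4.101219177246094, 30.547014236450195), 8.130102157592773) [ 0.55882447 -0.08464512  0.081     ]
bed mid [0.57731428 0.02873226 0.081     ] 0.2297503200460615 yaw 80.73762775921521
green
[218.83935018 223.40072202] 554 ((217.66998291015625, 223.3099822998047), (47.80042266845703, 26.162952423095703), 8.130102157592773)
amber/brown/label
[203.47945205 221.543379  ] 219 ((203.05198669433594, 221.4639892578125), (16.368019104003906, 14.48972225189209), 10.30484676361084) [0.4882962  0.36563963 0.083     ]
[232.40816327 225.80952381] 147 ((232.59231567382812, 225.76156616210938), (11.039091110229492, 13.767855644226074), 7.125016689300537) [0.47330659 0.27386367 0.083     ]
cap [191.26666667 220.06666667] 75 ((191.5, 220.0), (10.0, 7.0), 90.0) [0.49429485 0.41127493 0.06      ]
((217.66998291015625, 223.3099822998047), (47.80042266845703, 26.162952423095703), 8.130102157592773)
[0.453 0.42  0.02 ]
[0.539 0.408 0.02 ]
[0.514 0.251 0.02 ]
[0.428 0.263 0.02 ]
cradle c [0.48333459 0.3355341  0.02      ]
```

```bash
cat >> h.py <<'E'
import pickle
S35,C35=np.sin(np.radians(35)),np.cos(np.radians(35))
class Con:
    def __init__(s,hinge,yaw):
        c,n=np.cos(yaw),np.sin(yaw)
        s.o=np.array(hinge); s.x=np.array([c*C35,n*C35,S35]); s.y=np.array([-n,c,0]); s.z=np.cross(s.x,s.y)
    def pl(s,cam,u,v,h):
        o,d=ray(cam,u,v); k=((s.o+h*s.z-o)@s.z)/(d@s.z); p=o+k*d-s.o; return np.array([p@s.x,p@s.y])
    def q(s,cam,u,v,h):
        a,b=s.pl(cam,u,v,h); return round(.8-np.arctan2(b,a),3),round(float(np.hypot(a,b)),4)
    def w(s,q,r,h): a=.8-q; return s.o+r*np.cos(a)*s.x+r*np.sin(a)*s.y+h*s.z
E
python3 - <<'E'
from h import *
t=pickle.load(open('top0.pkl','rb')); s=pickle.load(open('side0.pkl','rb'))
yaw=np.radians(-51.6)
z=Con([0,0,0],yaw).z
for hh in (.014,.021,.025):
    c=Con(np.array([.488,-.3036,.0772])-hh*z,yaw); print(hh,c.o,z)
    print(' pointer side',c.q(s,325.75,128.75,.006),' lever: handle top centre top',c.q(t,380+150/3.2,150+168/3.2,.072),'side',c.q(s,290+(594-400)/4,88+160/4,.072), 'nose top',c.q(t,380+179/3.2,150+145/3.2,.018),'arm top',c.q(t,380+130/3.2,150+193/3.2,.021),'red mark', c.q(t,380+127/3.2,150+102/3.2,0),c.q(s,290+120/4,88+212/4,0))
T=np.array(get_state()['tool_rot']);w=pickle.load(open('wrist0.pkl','rb'))
print('cam in tool',T.T@(np.array(w['xyz'])-get_state()['eef_pos']),(T.T@np.array(w['rotation'])).round(3))
E
```

```text
0.014 [ 0.49298786 -0.30989311  0.06573187] [-0.35627573  0.4495081   0.81915204]
 pointer side (np.float64(0.503), 0.1237)  lever: handle top centre top (np.float64(0.549), 0.0932) side (np.float64(0.569), 0.0878) nose top (np.float64(0.623), 0.1071) arm top (np.float64(0.545), 0.038) red mark (np.float64(0.051), 0.1178) (np.float64(0.027), 0.1168)
0.021 [ 0.49548179 -0.31303967  0.05999781] [-0.35627573  0.4495081   0.81915204]
 pointer side (np.float64(0.535), 0.1243)  lever: handle top centre top (np.float64(0.549), 0.0902) side (np.float64(0.616), 0.0886) nose top (np.float64(0.625), 0.1044) arm top (np.float64(0.545), 0.0349) red mark (np.float64(0.038), 0.1155) (np.float64(0.057), 0.1156)
0.025 [ 0.49690689 -0.3148377   0.0567212 ] [-0.35627573  0.4495081   0.81915204]
 pointer side (np.float64(0.553), 0.1247)  lever: handle top centre top (np.float64(0.549), 0.0885) side (np.float64(0.642), 0.0891) nose top (np.float64(0.627), 0.1028) arm top (np.float64(0.545), 0.0331) red mark (np.float64(0.03), 0.1142) (np.float64(0.074), 0.1149)
cam in tool [ 0.08255988  0.00165889 -0.16155453] [[ 0.     0.96   0.28 ]
 [ 1.    -0.     0.001]
 [ 0.001  0.28  -0.96 ]]
```

```bash
cat >> h.py <<'E'
from scipy.spatial.transform import Rotation as Ro
def go(p,R=None,t=None):
    st=get_state(); T=np.array(st['tool_rot']); print('at',np.round(st['eef_pos'],4),'shift',np.round(np.array(p)-st['eef_pos'],4),end=' ')
    if R is not None: print('turn',Ro.from_matrix(R@T.T).as_rotvec().round(3))
def toolR(c,turn=0): # turn about panel normal
    R=np.c_[-c.x,c.y,-c.z]; return Ro.from_rotvec(turn*c.z).as_matrix()@R
E
python3 - <<'E'
from h import *
c=Con([.4945,-.312,.062],np.radians(-51.6))
p=c.w(.6,.09,.048); print(p); go(p+.12*c.z-.03*c.x*0,toolR(c))
E
```

```text
[ 0.53629188 -0.33594242  0.15191218]
at [0.2341 0.4975 0.222 ] shift [ 0.2595 -0.7795  0.0282] turn [-0.382 -0.484 -0.446]
```

```bash
python3 -m crank '[[0,[0.05,-0.15,0.12],[0,0,-0.15]],[0,[0.05,-0.15,0.12],[0,0,-0.15]],[0,[0.05,-0.15,0.12],[0,0,-0.15]],[0,[0.05,-0.15,0.12],[0,0,-0.15]],[0,[0.14,-0.40,0.12],[0,0,-0.446]],[0,[0.14,-0.40,0.12],[0,0,-0.446]],[0,[0.14,-0.40,0.12],[0,0,-0.446]],[0,[0.14,-0.40,0.12],[0,0,-0.446]],[0,[0.14,-0.40,0.12],[0,0,-0.446]],[0,[0.14,-0.40,0.12],[0,0,-0.446]]]'
python3 - <<'E'
from h import *
c=Con([.4945,-.312,.062],np.radians(-51.6))
p=c.w(.6,.09,.048); go(p+.12*c.z,toolR(c))
E
```

```text
time_s: 0.98
eef_pos: [0.3601, 0.1349, 0.3399]
tool_rot: [[-0.633, 0.774, 0.0], [0.774, 0.633, 0.0], [-0.0, 0.0, -1.0]]
wrist_force: [1.3, 0.3, 0.1]
width: 1.0
at [0.3601 0.1349 0.3399] shift [ 0.1335 -0.4169 -0.0897] turn [-0.476 -0.383 -0.015]
```

```bash
python3 -m crank '[[0,[0.06,-0.2,0],[-0.1,-0.1,0]],[0,[0.06,-0.2,0],[-0.2,-0.2,0]],[0,[0.06,-0.2,0],[-0.2,-0.2,0]],[0,[0.06,-0.2,0],[-0.2,-0.2,0]],[0,[0.06,-0.2,0],[-0.3,-0.3,0]],[0,[0.13,-0.41,-0.09],[-0.476,-0.383,-0.015]],[0,[0.13,-0.41,-0.09],[-0.476,-0.383,-0.015]],[0,[0.13,-0.41,-0.09],[-0.476,-0.383,-0.015]],[0,[0.13,-0.41,-0.09],[-0.476,-0.383,-0.015]],[0,[0.13,-0.41,-0.09],[-0.476,-0.383,-0.015]]]';python3 -m crank '[[0,[0,0,0],[0,0,0]],[0,[0,0,0],[0,0,0]],[0,[0,0,0],[0,0,0]]]'
python3 - <<'E'
from h import *
c=Con([.4945,-.312,.062],np.radians(-51.6))
p=c.w(.6,.09,.048); go(p+.12*c.z,toolR(c))
s=snap('wrist'); pickle.dump(s,open('w1.pkl','wb')); cv2.imwrite('pics/w1.png',cv2.resize(s['img'][...,::-1],(800,500),interpolation=cv2.INTER_CUBIC))
E
```

```text
time_s: 1.82
eef_pos: [0.4811, -0.2476, 0.2607]
tool_rot: [[-0.508, 0.784, 0.357], [0.642, 0.621, -0.45], [-0.574, 0.0, -0.819]]
wrist_force: [1.6, 1.0, 0.5]
width: 0.999
time_s: 2.07
eef_pos: [0.4809, -0.2457, 0.2614]
tool_rot: [[-0.508, 0.784, 0.356], [0.643, 0.62, -0.45], [-0.573, 0.0, -0.819]]
wrist_force: [-0.2, 0.7, 1.1]
width: 1.002
at [ 0.4809 -0.2457  0.2614] shift [ 0.0127 -0.0363 -0.0112] turn [-0.    -0.     0.001]
```

View pics/w1.png

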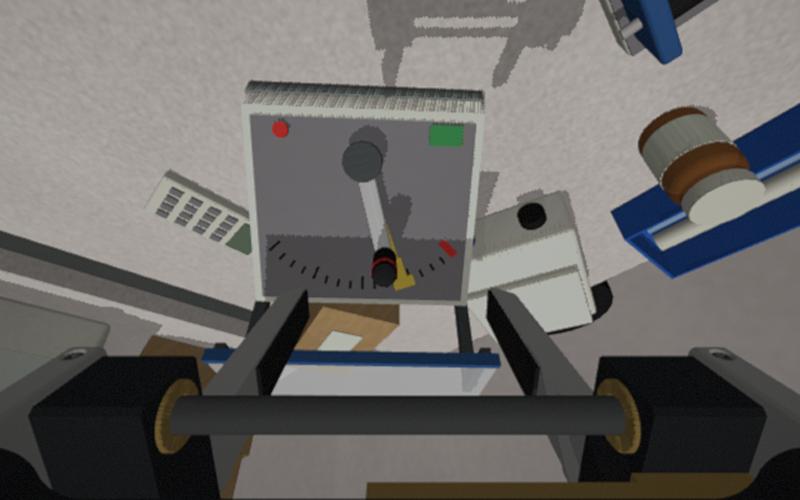

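Run:
```python
from h import *
t=pickle.load(open('top0.pkl','rb')); s=pickle.load(open('side0.pkl','rb'));w=pickle.load(open('w1.pkl','rb'))
k=1.25
FL,FR=onz(w,484/k,112/k,.04),onz(w,247/k,112/k,.04); RL,RR=onz(w,469/k,303/k,.149),onz(w,260/k,301/k,.149)
for p in(FL,FR,RL,RR):print(p.round(4))
for a,b in((FL,FR),(RL,RR)): d=a-b; print('len',np.linalg.norm(d),'yaw',np.degrees(np.arctan2(d[1],d[0]))-90)
print('origin',(FL+FR+RL+RR)/4,'depth',((RL+RR-FL-FR)/2).round(4))
A=[];b=[]
for cam,uv in((w,(363/k,161/k)),(t,(414.4,218.1)),(s,(348,150.5))):
    o,d=ray(cam,*uv);M=np.eye(3)-np.outer(d,d);A.append(M);b.append(M@o)
h=np.linalg.lstsq(np.vstack(A),np.hstack(b),rcond=None)[0];print('hub top',h)
yaw=np.radians(-51.6)
fm=(FL+FR)/2; z=Con([0,0,0],yaw).z; hh=(h-fm)@z; print('hub h above panel',hh, 'corner')
c=Con(h-hh*z,yaw);print(c.o)
print('ptr tip',c.q(w,404/k,283/k,.006),c.q(s,325.75,128.75,.006)); print('red mark',c.q(w,448/k,247/k,0),c.q(w,272/k,245/k,0),'handle top',c.q(w,384/k,274/k,.072),'arm',c.q(w,371/k,200/k,.021),c.q(w,376/k,225/k,.021))
```

```text
[ 0.5567 -0.213   0.04  ]
[ 0.3883 -0.3463  0.04  ]
[ 0.6485 -0.3349  0.149 ]
[ 0.4758 -0.4665  0.149 ]
len 0.2148586296622744 yaw -51.64575421721121
len 0.21713227129818521 yaw -52.68201698294372
origin [ 0.51731681 -0.34019713  0.0945    ] depth [ 0.0896 -0.1211  0.109 ]
hub top [ 0.48791093 -0.30333286  0.07627548]
hub h above panel 0.013586121279927015 corner
[ 0.49275134 -0.30943993  0.06514638]
ptr tip (np.float64(0.491), 0.1256) (np.float64(0.507), 0.1244)
red mark (np.float64(0.022), 0.1171) (np.float64(1.659), 0.1243) handle top (np.float64(0.565), 0.0883) arm (np.float64(0.576), 0.0338) (np.float64(0.595), 0.0574)
```

```bash
cat >> h.py <<'E'
c=Con([.4928,-.3096,.0648],np.radians(-51.8))
E
python3 - <<'E'
from h import *
p=c.w(.575,.09,.046); go(p+.09*c.z,toolR(c,.3));print(); go(p,toolR(c,.3))
for q in (.45,.3,.15,0,-.03): print(q,(c.w(q,.09,.046)-p).round(4))
E
```

```text
at [ 0.4811 -0.2452  0.2619] shift [ 0.0237 -0.0472 -0.0354] turn [-0.107  0.136  0.242]

at [ 0.4811 -0.2452  0.2619] shift [ 0.0556 -0.0877 -0.1091] turn [-0.107  0.136  0.242]
0.45 [ 0.0069  0.0087 -0.0018]
0.3 [ 0.0137  0.0199 -0.005 ]
0.15 [ 0.0189  0.0316 -0.0092]
0 [ 0.0223  0.0436 -0.0144]
-0.03 [ 0.0227  0.046  -0.0155]
```

```bash
python3 -m crank '[[90,[0.024,-0.047,-0.035],[-0.107,0.136,0.242]],[90,[0.024,-0.047,-0.035],[-0.107,0.136,0.242]],[90,[0.024,-0.047,-0.035],[-0.107,0.136,0.242]],[90,[0.024,-0.047,-0.035],[-0.107,0.136,0.242]],[90,[0.024,-0.047,-0.035],[-0.107,0.136,0.242]],[90,[0.024,-0.047,-0.035],[-0.107,0.136,0.242]]]'
python3 - <<'E'
from h import *
p=c.w(.575,.09,.046); go(p,toolR(c,.3))
s=snap('wrist'); pickle.dump(s,open('w2.pkl','wb')); cv2.imwrite('pics/w2.png',cv2.resize(s['img'][...,::-1],(800,500),interpolation=cv2.INTER_CUBIC))
print(proj(s,c.w(.575,.09,.072))*1.25,proj(s,c.w(.575,.0,.0136))*1.25)
E
```

```text
time_s: 2.62
eef_pos: [0.5054, -0.292, 0.2275]
tool_rot: [[-0.715, 0.602, 0.356], [0.433, 0.78, -0.452], [-0.549, -0.169, -0.818]]
wrist_force: [0.1, -0.4, 0.7]
width: 0.655
at [ 0.5054 -0.292   0.2275] shift [ 0.0313 -0.041  -0.0747] turn [0.    0.002 0.001]
[394.1215484  272.76761272] [403.51239656 130.92033737]
```

View pics/w2.png

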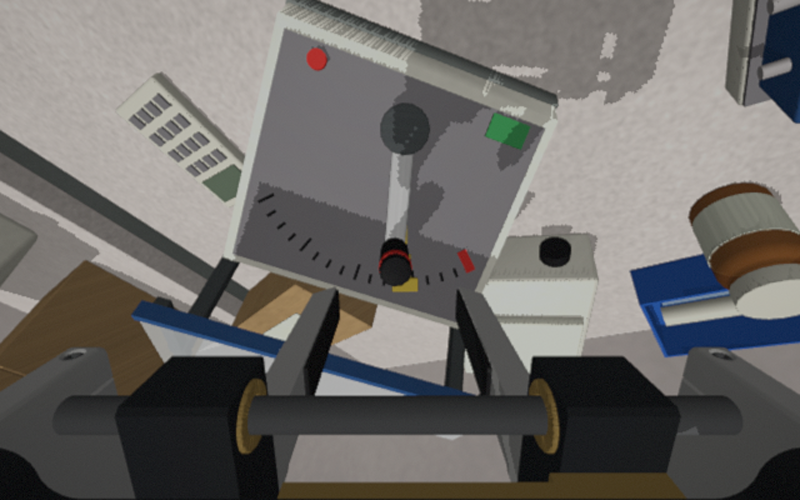

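The handle top shows at (397,270) against a prediction of (394,273), and the hub matches too. I'll descend along the handle axis and grip.

```bash
python3 -m crank '[[90,[0.010,-0.014,-0.025],[0,0,0]],[90,[0.021,-0.027,-0.050],[0,0,0]],[90,[0.031,-0.041,-0.074],[0,0,0]],[90,[0.031,-0.041,-0.074],[0,0,0]],[200,[0.031,-0.041,-0.074],[0,0,0]],[200,[0.031,-0.041,-0.074],[0,0,0]],[200,[0.031,-0.041,-0.074],[0,0,0]],[200,[0.031,-0.041,-0.074],[0,0,0]],[200,[0.031,-0.041,-0.074],[0,0,0]],[200,[0.031,-0.041,-0.074],[0,0,0]]]' 12
```

```text
time_s: 3.5
eef_pos: [0.5361, -0.3337, 0.1532]
tool_rot: [[-0.716, 0.602, 0.355], [0.432, 0.78, -0.452], [-0.549, -0.17, -0.819]]
wrist_force: [0.8, 0.4, -0.3]
width: 0.257
```

```bash
python3 -m crank '[[230,[0,0,0],[0,0,0]],[230,[0.0035,0.004,-0.001],[0,0,0]],[230,[0.007,0.009,-0.002],[0,0,0]],[230,[0.0105,0.014,-0.0035],[0,0,0]],[230,[0.0137,0.020,-0.005],[0,0,0]],[230,[0.0165,0.026,-0.007],[0,0,0]],[230,[0.019,0.032,-0.009],[0,0,0]],[230,[0.0205,0.0365,-0.0115],[0,0,0]],[230,[0.0215,0.040,-0.013],[0,0,0]],[230,[0.0215,0.040,-0.013],[0,0,0]]]' 12
python3 - <<'E'
from h import *
s=snap('side'); c2=s['img'][88:178,290:390][...,::-1]
w=snap('wrist')['img'][...,::-1]
o=np.zeros((500,800,3),np.uint8);o[:360,:400]=cv2.resize(c2,(400,360),interpolation=cv2.INTER_CUBIC);o[:250,400:]=cv2.resize(w,(400,250));o[250:,400:]=cv2.resize(w[60:260,200:520],(400,250),interpolation=cv2.INTER_CUBIC)
cv2.imwrite('pics/a3.png',o)
d=get_state()['eef_pos']-c.o; a,b=d@c.x,d@c.y; print('q est',.8-np.arctan2(b,a),np.hypot(a,b),d@c.z)
E
```

```text
time_s: 4.33
eef_pos: [0.5577, -0.2929, 0.1388]
tool_rot: [[-0.717, 0.601, 0.354], [0.432, 0.781, -0.451], [-0.547, -0.17, -0.82]]
wrist_force: [-1.0, 3.1, 0.0]
width: 0.238
q est 0.044464659616065716 0.08900739136077965 0.04513094155659795
```

View pics/a3.png

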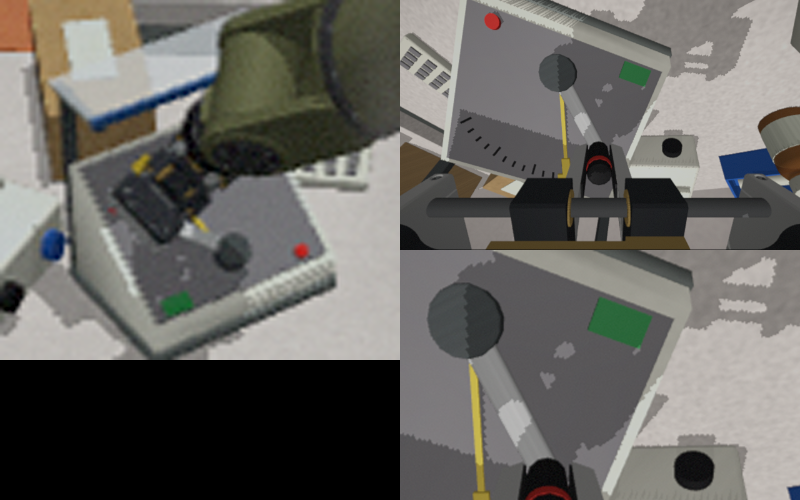

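The lever follows the grip, and the pointer hasn't moved. I'll creep on to the stop and watch the force.

```bash
python3 -m crank '[[230,[0.0004,0.0016,-0.0008],[0,0,0]],[230,[0.0007,0.0032,-0.0015],[0,0,0]],[230,[0.0007,0.0032,-0.0015],[0,0,0]]]' ; python3 -m crank '[[230,[0.0002,0.0012,-0.0006],[0,0,0]],[230,[0.0002,0.0012,-0.0006],[0,0,0]]]';python3 -m crank '[[230,[0.0002,0.0012,-0.0006],[0,0,0]],[230,[0.0002,0.0012,-0.0006],[0,0,0]]]'
```

```text
time_s: 4.68
eef_pos: [0.5579, -0.292, 0.1385]
tool_rot: [[-0.716, 0.603, 0.353], [0.433, 0.779, -0.453], [-0.548, -0.172, -0.818]]
wrist_force: [-4.5, -10.4, 1.9]
width: 0.236
time_s: 4.85
eef_pos: [0.558, -0.2919, 0.1384]
tool_rot: [[-0.715, 0.604, 0.353], [0.433, 0.778, -0.455], [-0.549, -0.172, -0.818]]
wrist_force: [-5.3, -18.3, 4.3]
width: 0.235
time_s: 5.02
eef_pos: [0.5581, -0.2911, 0.1381]
tool_rot: [[-0.715, 0.604, 0.353], [0.433, 0.778, -0.455], [-0.549, -0.173, -0.818]]
wrist_force: [-8.0, -22.8, 6.3]
width: 0.252
```

The rising force shows the lever is on its stop. I'll open, then retreat along the handle axis.

```bash
python3 -m crank '[[150,[0,0,0],[0,0,0]],[150,[0,0,0],[0,0,0]],[150,[0,0,0],[0,0,0]],[150,[0,0,0],[0,0,0]],[150,[-0.012,0.014,0.027],[0,0,0]],[150,[-0.024,0.029,0.053],[0,0,0]],[100,[-0.036,0.045,0.082],[0,0,0]],[0,[-0.05,0.063,0.115],[0,0,0]],[0,[-0.06,0.075,0.14],[0,0,0]],[0,[-0.06,0.075,0.14],[0,0,0]]]'; python3 -m crank '[[0,[0,0,0],[0,0,0]],[0,[0,0,0],[0,0,0]]]'
python3 - <<'E'
from h import *
s=snap('wrist'); pickle.dump(s,open('w4.pkl','wb'));t=snap('top'); pickle.dump(t,open('t4.pkl','wb'))
cv2.imwrite('pics/w4.png',cv2.resize(s['img'][...,::-1],(800,500),interpolation=cv2.INTER_CUBIC))
# bottle pose target: centre from top view body ends
p=np.array([.481,.335,.066]); 
R=np.c_[[-1,0,0],[0,1,0],[0,0,-1]]
print(get_state()['joint_positions'].round(2)); go([.483,.335,.2])
E
```

```text
time_s: 5.85
eef_pos: [0.499, -0.2118, 0.2824]
tool_rot: [[-0.713, 0.601, 0.361], [0.43, 0.781, -0.453], [-0.554, -0.167, -0.815]]
wrist_force: [-0.1, -1.0, 0.6]
width: 0.659
time_s: 6.02
eef_pos: [0.4987, -0.2132, 0.2758]
tool_rot: [[-0.717, 0.601, 0.353], [0.433, 0.781, -0.451], [-0.547, -0.17, -0.82]]
wrist_force: [0.4, 0.2, -0.8]
width: 0.804
[-0.32  0.    1.85 -0.45  0.82 -1.06]
at [ 0.4986 -0.2134  0.2751] shift [-0.0156  0.5484 -0.0751]
```

View pics/w4.png

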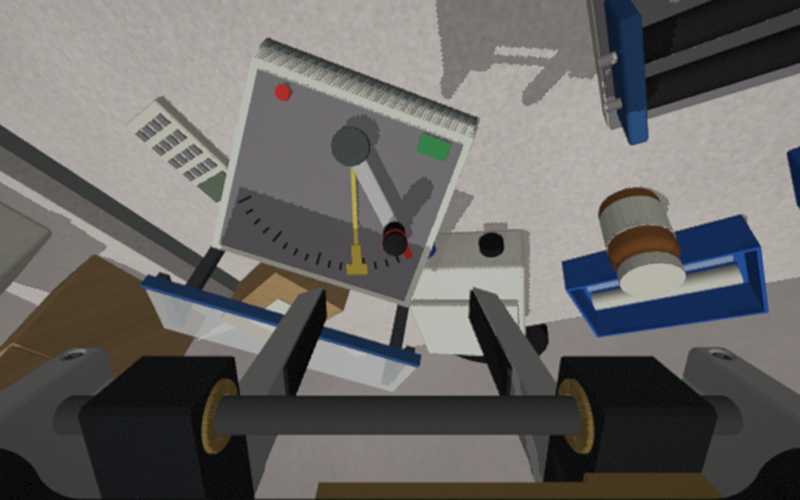

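The lever's red nose at (407,253) now covers the red stop mark, and the pointer tip is still at (357,268). Next I'll check this numerically and plan the bottle move.

Run:
```python
from h import *
w=pickle.load(open('w4.pkl','rb'));k=1.25
print('lever',c.q(w,395/k,238/k,.072),'ptr',c.q(w,357/k,268/k,.006),'hub',c.pl(w,351/k,146/k,.0136),'line pts',c.q(w,354/k,200/k,.004),c.q(w,355.5/k,240/k,.004))
a=np.radians(81); y=np.array([np.sin(a),-np.cos(a),0]);z=np.array([0,0,-1.]);R=np.c_[np.cross(y,z),y,z]
go([.48,.33,.25],R)
```

```text
lever (np.float64(-0.024), 0.0851) ptr (np.float64(0.486), 0.1235) hub [-0.00135893  0.00014335] line pts (np.float64(0.488), 0.0515) (np.float64(0.491), 0.0933)
at [ 0.4986 -0.2134  0.2751] shift [-0.0186  0.5434 -0.0251] turn [ 0.638  0.065 -1.087]
```

```bash
python3 -m crank '[[0,[0,0.1,0.02],[0.16,0.016,-0.27]],[0,[0,0.1,0.02],[0.16,0.016,-0.27]],[0,[0,0.3,0.02],[0.638,0.065,-1.087]],[0,[0,0.3,0.02],[0.638,0.065,-1.087]],[0,[0,0.3,0.02],[0.638,0.065,-1.087]],[0,[0,0.3,0.02],[0.638,0.065,-1.087]],[0,[-0.019,0.543,-0.025],[0.638,0.065,-1.087]],[0,[-0.019,0.543,-0.025],[0.638,0.065,-1.087]],[0,[-0.019,0.543,-0.025],[0.638,0.065,-1.087]],[0,[-0.019,0.543,-0.025],[0.638,0.065,-1.087]]]'
python3 - <<'E'
from h import *
a=np.radians(81); y=np.array([np.sin(a),-np.cos(a),0]);z=np.array([0,0,-1.]);R=np.c_[np.cross(y,z),y,z]
go([.48,.33,.25],R)
E
```

```text
time_s: 6.95
eef_pos: [0.488, 0.2014, 0.2695]
tool_rot: [[0.153, 0.988, -0.003], [0.988, -0.153, -0.006], [-0.007, -0.002, -1.0]]
wrist_force: [0.4, 0.1, 0.5]
width: 1.0
at [0.488  0.2014 0.2695] shift [-0.008   0.1286 -0.0195] turn [ 0.006 -0.003 -0.004]
```

```bash
python3 -m crank '[[0,[-0.008,0.113,-0.02],[0.004,0,0]],[0,[-0.008,0.113,-0.02],[0.004,0,0]],[0,[-0.008,0.113,-0.02],[0.004,0,0]],[0,[-0.008,0.113,-0.02],[0.004,0,0]],[0,[-0.008,0.113,-0.02],[0.004,0,0]],[0,[-0.008,0.113,-0.02],[0.004,0,0]]]'
python3 - <<'E'
from h import *
s=snap('wrist'); pickle.dump(s,open('w5.pkl','wb')); cv2.imwrite('pics/w5.png',cv2.resize(s['img'][...,::-1],(800,500),interpolation=cv2.INTER_CUBIC))
E
```

```text
time_s: 7.45
eef_pos: [0.4803, 0.312, 0.2501]
tool_rot: [[0.147, 0.989, -0.001], [0.989, -0.147, -0.005], [-0.005, -0.0, -1.0]]
wrist_force: [-0.4, 0.3, -0.3]
width: 1.002
```

View pics/w5.png

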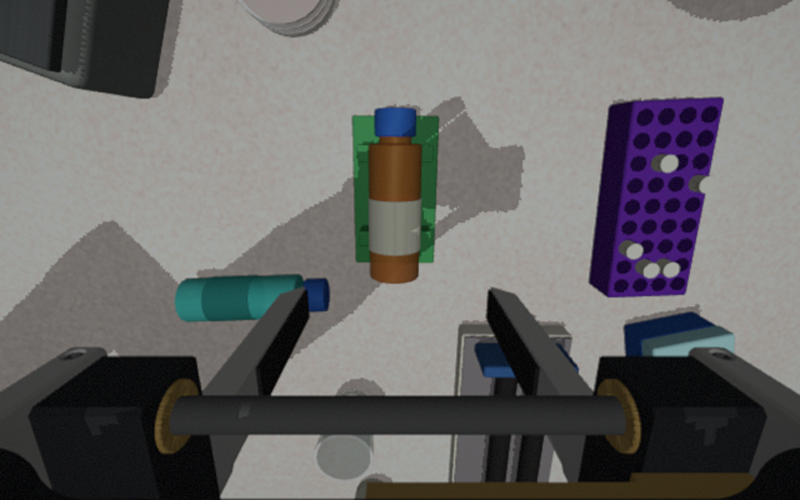

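Run:
```python
from h import *
w=pickle.load(open('w5.pkl','rb'));k=1.25
hsv=cv2.cvtColor(w['img'],cv2.COLOR_RGB2HSV)
m=cv2.inRange(hsv,(5,120,40),(20,255,220)); m[:100]=0;m[230:]=0;m[:,:280]=0;m[:,350:]=0
ys,xs=np.nonzero(m)
for r0,r1 in((118,132),(205,225)):
    L=[(xs[ys==r].min(),xs[ys==r].max()) for r in range(r0,r1) if (ys==r).sum()>10]; L=np.array(L).mean(0);r=(r0+r1-1)/2
    print(r,L,onz(w,L.mean()+.5,r,.058).round(4), onz(w,L[1],r,.066)-onz(w,L[0],r,.066))
print('cap end',onz(w,395/k,108/k,.065),'bottom end',onz(w,394/k,283/k,.058),'shoulder',onz(w,395/k,145/k,.08))
print('cradle',[onz(w,u/k,v/k,.01).round(3).tolist() for u,v in((353,116),(438,117),(434,262),(357,262))])
print('turq cap',onz(w,329/k,295/k,.025))
b=cv2.inRange(hsv,(100,120,40),(125,255,255))
go([.48,.33,.064])
```

```text
124.5 [295.64285714 336.        ] [0.4888 0.3817 0.058 ] [ 0.04527381 -0.00672716  0.        ]
214.5 [297.3  332.45] [0.4712 0.2725 0.058 ] [ 0.04307279 -0.0063958   0.        ]
cap end [0.49451187 0.42220183 0.065     ] bottom end [0.46853396 0.25655417 0.058     ] shoulder [0.48998111 0.3914624  0.08      ]
cradle [[0.451, 0.425, 0.01], [0.537, 0.411, 0.01], [0.514, 0.256, 0.01], [0.427, 0.269, 0.01]]
turq cap [0.39120954 0.23996386 0.025     ]
at [0.4804 0.3116 0.2506] shift [-0.0004  0.0184 -0.1866]
```

```bash
python3 -m crank '[[0,[0.0016,0.026,-0.03],[0,0,-0.011]],[0,[0.0016,0.026,-0.07],[0,0,-0.011]],[0,[0.0016,0.026,-0.11],[0,0,-0.011]],[0,[0.0016,0.026,-0.145],[0,0,-0.011]],[0,[0.0016,0.026,-0.17],[0,0,-0.011]],[0,[0.0016,0.026,-0.1876],[0,0,-0.011]],[0,[0.0016,0.026,-0.1876],[0,0,-0.011]],[0,[0.0016,0.026,-0.1876],[0,0,-0.011]]]'; python3 -m crank '[[130,[0,0,0],[0,0,0]],[130,[0,0,0],[0,0,0]],[130,[0,0,0],[0,0,0]],[130,[0,0,0],[0,0,0]],[130,[0,0,0],[0,0,0]],[160,[0,0,0],[0,0,0]],[160,[0,0,0],[0,0,0]],[160,[0,0,0],[0,0,0]]]' 25
```

```text
time_s: 8.17
eef_pos: [0.4821, 0.3376, 0.0638]
tool_rot: [[0.159, 0.987, -0.0], [0.987, -0.159, -0.005], [-0.005, 0.001, -1.0]]
wrist_force: [0.5, 0.3, -0.6]
width: 0.998
time_s: 8.83
eef_pos: [0.4816, 0.3386, 0.0636]
tool_rot: [[0.157, 0.988, 0.0], [0.988, -0.157, -0.004], [-0.004, 0.001, -1.0]]
wrist_force: [0.0, -0.1, 0.7]
width: 0.527
```

```bash
python3 -m crank '[[160,[0,0,0.01],[0,0,0]],[160,[0,0,0.03],[0,0,0]],[160,[0,0,0.06],[0,0,0]],[160,[0,0,0.1],[0,0,0]],[160,[0,0,0.14],[0,0,0]],[160,[0,0,0.16],[0,0,0]],[160,[0,0,0.16],[0,0,0]],[160,[0,0,0.16],[0,0,0]]]'
python3 - <<'E'
from h import *
for f in('top0.pkl','t4.pkl'):
    t=pickle.load(open(f,'rb')); g=cv2.cvtColor(t['img'],cv2.COLOR_RGB2GRAY)
    hsv=cv2.cvtColor(t['img'],cv2.COLOR_RGB2HSV)
    m=cv2.inRange(hsv,(0,0,0),(180,255,60)); bl=cv2.inRange(hsv,(100,120,30),(125,255,255)); m[bl>0]=0
    b=np.zeros_like(m); b[165:220,262:360]=m[165:220,262:360]
    n,l,st,ce=cv2.connectedComponentsWithStats(b)
    P=[]
    for i in range(1,n):
        if st[i,4]>100:
            r=cv2.minAreaRect(np.argwhere(l==i)[:,::-1].astype(np.float32)); 
            bp=[onz(t,*q,.07)[:2].round(4).tolist() for q in cv2.boxPoints(r)]
            print(f,st[i],r); p=onz(t,*r[0],.072); P.append(p); print(p.round(4)); 
            q=cv2.boxPoints(r); e=[(q[i]+q[(i+1)%4])/2 for i in range(4)]; e=[onz(t,*x,.072) for x in e]
            d=max([e[2]-e[0],e[3]-e[1]],key=np.linalg.norm); print('len',np.linalg.norm(d),'yaw',np.degrees(np.arctan2(d[1],d[0]))%180)
    if len(P)==2: print('mid',sum(P)/2,'gap',np.linalg.norm(P[0]-P[1]))
E
```

```text
time_s: 9.5
eef_pos: [0.4816, 0.3385, 0.2237]
tool_rot: [[0.158, 0.988, 0.001], [0.987, -0.158, -0.004], [-0.004, 0.002, -1.0]]
wrist_force: [-1.4, 0.3, -6.0]
width: 0.528
top0.pkl [277 178  68  18 477] ((310.2396240234375, 186.41812133789062), (67.68555450439453, 10.04958438873291), 6.1466264724731445)
[0.5956 0.0258 0.072 ]
len 0.217192597179606 yaw 82.87117432355029
top0.pkl [275 189  68  22 488] ((308.7319641113281, 197.04922485351562), (68.50604248046875, 11.946314811706543), 11.9761323928833)
[0.5615 0.0311 0.072 ]
len 0.2195433002634656 yaw 77.048793313424
mid [0.57856546 0.02847574 0.072     ] gap 0.03452993969975192
t4.pkl [277 178  68  19 479] ((310.27783203125, 185.96633911132812), (67.89179229736328, 10.03696060180664), 8.615649223327637)
[0.5971 0.0257 0.072 ]
len 0.21789848157935982 yaw 80.39197358803314
t4.pkl [275 189  68  24 495] ((308.1429748535156, 200.45130920410156), (68.23217010498047, 14.006734848022461), 7.765166759490967)
[0.5506 0.0332 0.072 ]
len 0.21850895516849855 yaw 81.27454754639635
t4.pkl [349 199  11  21 138] ((354.0, 209.0), (20.0, 10.0), 90.0)
[ 0.5208 -0.1129  0.072 ]
len 0.06396570922465084 yaw 178.78169606909412
```

```bash
python3 -m crank '[[160,[0,-0.03,0.03],[0,0,0]],[160,[0,-0.06,0.03],[0,0,0]],[160,[0,-0.1,0.03],[0,0,0]],[160,[0,-0.14,0.03],[0,0,0]],[160,[0,-0.18,0.03],[0,0,0]],[160,[0,-0.22,0.03],[0,0,0]],[160,[0,-0.26,0.03],[0,0,0]],[160,[0,-0.3,0.03],[0,0,0]],[160,[0,-0.34,0.03],[0,0,0]],[160,[0,-0.36,0.03],[0,0,0]]]';python3 -m crank '[[160,[0,0,0],[0,0,0]],[160,[0,0,0],[0,0,0]],[160,[0,0,0],[0,0,0]]]'
python3 - <<'E'
from h import *
s=snap('wrist'); pickle.dump(s,open('w6.pkl','wb')); cv2.imwrite('pics/w6.png',cv2.resize(s['img'][...,::-1],(800,500),interpolation=cv2.INTER_CUBIC))
E
```

```text
time_s: 10.33
eef_pos: [0.4804, -0.0248, 0.2512]
tool_rot: [[0.16, 0.987, -0.004], [0.987, -0.16, -0.004], [-0.005, -0.003, -1.0]]
wrist_force: [0.3, 0.5, -3.8]
width: 0.525
time_s: 10.58
eef_pos: [0.4812, -0.0209, 0.2521]
tool_rot: [[0.158, 0.988, -0.002], [0.988, -0.158, -0.004], [-0.004, -0.001, -1.0]]
wrist_force: [-0.0, 1.1, -3.4]
width: 0.524
```

View pics/w6.png

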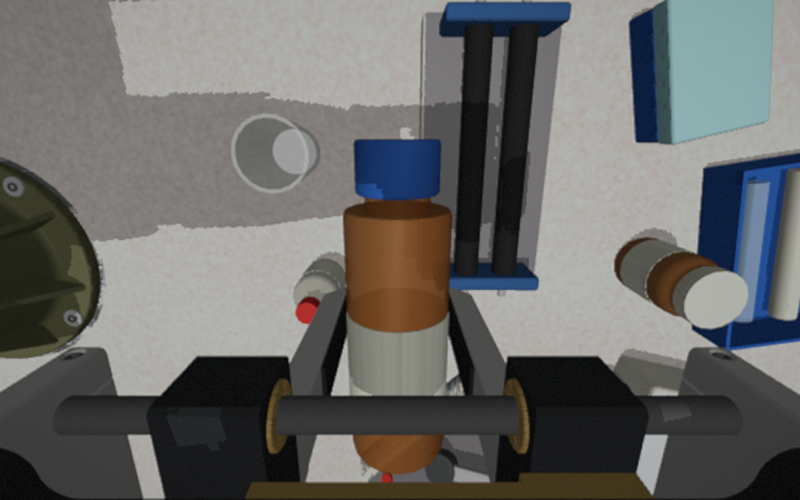

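Run:
```python
from h import *
w=pickle.load(open('w6.pkl','rb'))
hsv=cv2.cvtColor(w['img'],cv2.COLOR_RGB2HSV); D=(hsv[...,2]<48)&~((hsv[...,0]>100)&(hsv[...,0]<125)&(hsv[...,1]>120)&(hsv[...,2]>40))
P=[]
for r in range(40,205,15):
    x=np.nonzero(D[r,350:450])[0]+350
    if len(x)<20: continue
    b=np.flatnonzero(np.diff(x)>3); 
    print(r,x.min(),[ (x[i],x[i+1]) for i in b],x.max(), end=' ')
    if len(b)==1:
        m=(x[b[0]]+x[b[0]+1]+1)/2; o=(x.min()+x.max()+1)/2; p=onz(w,m,r,.062);P.append(onz(w,(m+o)/2,r,.062)); print(p.round(4),onz(w,o,r,.062).round(4))
P=np.array(P); f=np.polyfit(P[:,1],P[:,0],1); print('x at .0286',np.polyval(f,.0286),'yaw',90-np.degrees(np.arctan(f[0])))
print('far plate inner top',onz(w,505/1.25,22/1.25,.081),'near',onz(w,500/1.25,266/1.25,.081),'cap end',onz(w,397/1.25,140/1.25,.26))
```

```text
40 372 [(np.int64(392), np.int64(407))] 428 [0.5924 0.1216 0.062 ] [0.593  0.1215 0.062 ]
55 371 [(np.int64(391), np.int64(405))] 427 [0.5897 0.1072 0.062 ] [0.5907 0.107  0.062 ]
70 370 [(np.int64(390), np.int64(404))] 425 [0.5874 0.0924 0.062 ] [0.5879 0.0923 0.062 ]
85 369 [(np.int64(390), np.int64(403))] 424 [0.5856 0.0771 0.062 ] [0.5856 0.0771 0.062 ]
100 368 [(np.int64(389), np.int64(402))] 422 [0.5832 0.0615 0.062 ] [0.5826 0.0615 0.062 ]
115 368 [(np.int64(388), np.int64(401))] 421 [0.5807 0.0454 0.062 ] [0.5807 0.0454 0.062 ]
130 367 [(np.int64(387), np.int64(400))] 420 [0.5781 0.0289 0.062 ] [0.5781 0.0289 0.062 ]
145 366 [(np.int64(386), np.int64(398))] 418 [0.5749 0.012  0.062 ] [0.5749 0.012  0.062 ]
160 366 [(np.int64(385), np.int64(397))] 417 [ 0.5722 -0.0055  0.062 ] [ 0.5728 -0.0056  0.062 ]
175 365 [(np.int64(384), np.int64(396))] 415 [ 0.5694 -0.0235  0.062 ] [ 0.5694 -0.0235  0.062 ]
190 365 [(np.int64(382), np.int64(395))] 414 [ 0.566 -0.042  0.062] [ 0.5672 -0.0422  0.062 ]
x at .0286 0.5778142895667113 yaw 80.98458374219574
far plate inner top [0.5926452  0.13770399 0.081     ] near [ 0.57250972 -0.06633343  0.081     ] cap end [0.49423248 0.0624355  0.26      ]
```

```bash
python3 -m crank '[[160,[0.03,0.015,0],[0,0,0]],[160,[0.06,0.03,0],[0,0,0]],[160,[0.09,0.045,0],[0,0,0]],[160,[0.0966,0.0496,-0.01],[0,0,0]],[160,[0.0966,0.0496,-0.04],[0,0,0]],[160,[0.0966,0.0496,-0.075],[0,0,0]],[160,[0.0966,0.0496,-0.11],[0,0,0]],[160,[0.0966,0.0496,-0.13],[0,0,0]],[160,[0.0966,0.0496,-0.14],[0,0,0]],[160,[0.0966,0.0496,-0.14],[0,0,0]]]';python3 -m crank '[[160,[0,0,0],[0,0,0]],[160,[0,0,-0.003],[0,0,0]],[160,[0,0,-0.006],[0,0,0]],[160,[0,0,-0.008],[0,0,0]],[160,[0,0,-0.008],[0,0,0]],[160,[0,0,-0.008],[0,0,0]]]'
```

```text
time_s: 11.47
eef_pos: [0.577, 0.029, 0.1112]
tool_rot: [[0.156, 0.988, -0.004], [0.988, -0.156, -0.004], [-0.005, -0.003, -1.0]]
wrist_force: [-0.3, -0.8, -2.8]
width: 0.527
time_s: 11.97
eef_pos: [0.5783, 0.0282, 0.1058]
tool_rot: [[0.158, 0.988, 0.001], [0.987, -0.158, -0.004], [-0.004, 0.001, -1.0]]
wrist_force: [-0.2, -0.2, -2.9]
width: 0.531
```

```bash
for i in 1 2 3; do python3 -m crank '[[160,[0,0,-0.001],[0,0,0]],[160,[0,0,-0.002],[0,0,0]],[160,[0,0,-0.002],[0,0,0]],[160,[0,0,-0.002],[0,0,0]]]' | egrep 'eef|force'; done
```

```text
eef_pos: [0.5782, 0.0282, 0.1035]
wrist_force: [-0.4, -0.0, -3.8]
eef_pos: [0.5782, 0.0282, 0.1015]
wrist_force: [0.3, 0.7, -3.4]
eef_pos: [0.5783, 0.0282, 0.0998]
wrist_force: [-2.0, -0.0, 1.1]
```

Contact came at z = 0.0998 m, against a planned 0.0995 m. I'll open and rise.

```bash
python3 -m crank '[[110,[0,0,-0.0002],[0,0,0]],[90,[0,0,-0.0002],[0,0,0]],[60,[0,0,-0.0002],[0,0,0]],[0,[0,0,-0.0002],[0,0,0]],[0,[0,0,-0.0002],[0,0,0]],[0,[0,0,-0.0002],[0,0,0]]]'; python3 -m crank '[[0,[0,0,0.02],[0,0,0]],[0,[0,0,0.05],[0,0,0]],[0,[0,0,0.09],[0,0,0]],[0,[0,0,0.13],[0,0,0]],[0,[0,0,0.17],[0,0,0]],[0,[0,0,0.19],[0,0,0]],[0,[0,0,0.19],[0,0,0]],[0,[0,0,0.19],[0,0,0]]]'
python3 - <<'E'
from h import *
s=snap('wrist')['img'][...,::-1];sd=snap('side')['img'][...,::-1]
o=np.zeros((500,800,3),np.uint8);o[:250,:400]=cv2.resize(s,(400,250));o[:400,400:]=cv2.resize(sd[90:290,230:430],(400,400),interpolation=cv2.INTER_CUBIC)
cv2.imwrite('pics/a7.png',o)
p=c.w(0,.09,.046); go(p+.12*c.z,toolR(c,.45))
E
```

```text
time_s: 13.47
eef_pos: [0.5783, 0.0282, 0.0994]
tool_rot: [[0.158, 0.988, 0.001], [0.988, -0.158, -0.004], [-0.004, 0.001, -1.0]]
wrist_force: [0.2, 0.5, 0.1]
width: 0.886
time_s: 14.13
eef_pos: [0.5784, 0.0282, 0.29]
tool_rot: [[0.158, 0.988, 0.002], [0.988, -0.158, -0.004], [-0.004, 0.003, -1.0]]
wrist_force: [-0.3, -1.5, -0.9]
width: 1.002
at [0.5779 0.0282 0.2878] shift [-0.0615 -0.2634 -0.0511] turn [-0.648 -0.018  1.233]
```

View pics/a7.png

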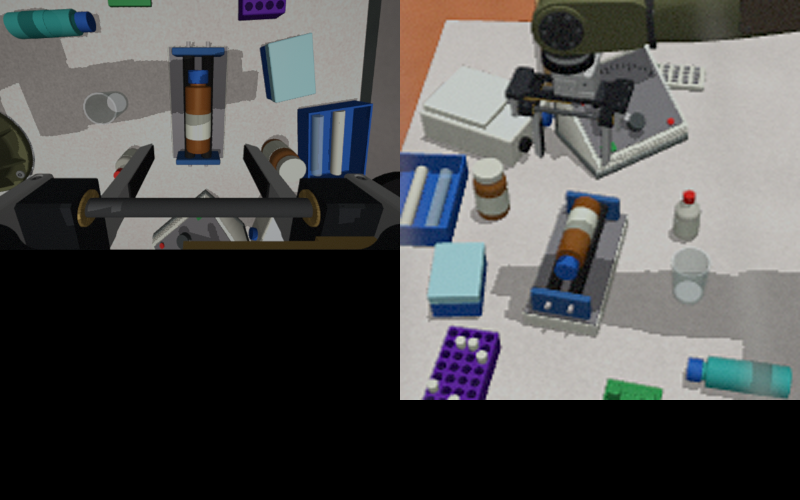

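The bottle lies lengthwise in the groove between the end plates, and nothing else looks disturbed. Now back to the lever handle, which rests at q = 0.

```bash
python3 - <<'E'
from h import *
p=np.array([.558,-.2917,.1384]); go(p+.1*c.z,toolR(c,.45))
E
python3 -m crank '[[90,[-0.02,-0.02,0.01],[-0.065,-0.002,0.123]],[90,[-0.04,-0.06,0.01],[-0.13,-0.004,0.247]],[90,[-0.06,-0.1,0.01],[-0.2,-0.006,0.37]],[90,[-0.06,-0.14,0.01],[-0.26,-0.007,0.49]],[90,[-0.06,-0.18,0.01],[-0.32,-0.009,0.616]],[90,[-0.06,-0.2,0],[-0.39,-0.011,0.74]],[90,[-0.06,-0.22,-0.02],[-0.45,-0.013,0.86]],[90,[-0.06,-0.24,-0.03],[-0.52,-0.014,0.98]],[90,[-0.06,-0.26,-0.04],[-0.58,-0.016,1.1]],[90,[-0.06,-0.26,-0.05],[-0.648,-0.018,1.233]]]'; python3 -m crank '[[90,[0,0,0],[0,0,0]],[90,[0,0,0],[0,0,0]],[90,[0,0,0],[0,0,0]]]'
python3 - <<'E'
from h import *
p=np.array([.558,-.2917,.1384]); go(p+.08*c.z,toolR(c,.45)); print(); go(p,toolR(c,.45))
s=snap('wrist'); pickle.dump(s,open('w8.pkl','wb')); cv2.imwrite('pics/w8.png',cv2.resize(s['img'][...,::-1],(800,500),interpolation=cv2.INTER_CUBIC))
E
```

```text
at [0.5779 0.0282 0.2878] shift [-0.0554 -0.2748 -0.0675] turn [-0.648 -0.018  1.233]
time_s: 15.07
eef_pos: [0.5174, -0.2337, 0.2371]
tool_rot: [[-0.754, 0.586, 0.297], [0.438, 0.786, -0.436], [-0.489, -0.198, -0.849]]
wrist_force: [0.5, 0.2, -0.1]
width: 0.645
time_s: 15.32
eef_pos: [0.5185, -0.2316, 0.2397]
tool_rot: [[-0.749, 0.592, 0.297], [0.446, 0.782, -0.434], [-0.49, -0.193, -0.85]]
wrist_force: [0.8, 0.3, 1.1]
width: 0.65
at [ 0.5185 -0.2316  0.2397] shift [ 0.0111 -0.0241 -0.0357] turn [-0.07  -0.     0.129]

at [ 0.5185 -0.2316  0.2397] shift [ 0.0395 -0.0601 -0.1013] turn [-0.07  -0.     0.129]
```

View pics/w8.png

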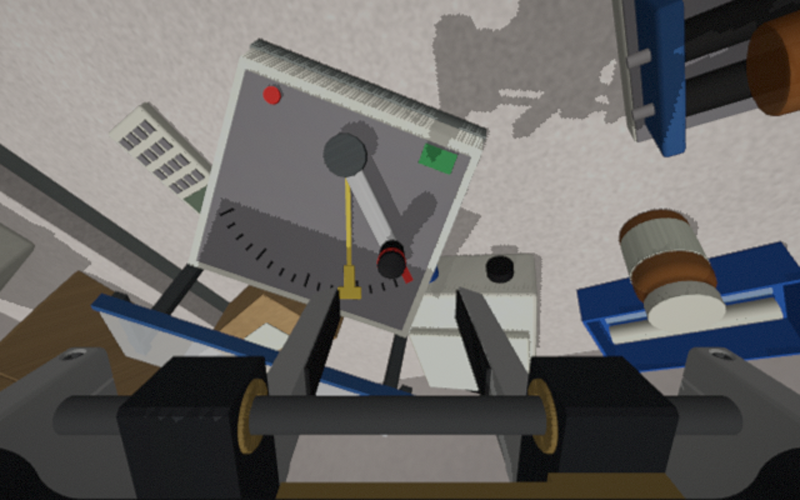

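The lever is still at the stop, with the red nose at (407,275) on the mark. The bottle is in the groove. I'll finish the turn, descend and grip.

```bash
python3 -m crank '[[90,[0.006,-0.012,-0.018],[-0.035,0,0.065]],[90,[0.011,-0.024,-0.036],[-0.07,0,0.129]],[90,[0.011,-0.024,-0.036],[-0.07,0,0.129]],[90,[0.021,-0.036,-0.058],[-0.07,0,0.129]],[90,[0.030,-0.048,-0.080],[-0.07,0,0.129]],[90,[0.0395,-0.06,-0.101],[-0.07,0,0.129]],[90,[0.0395,-0.06,-0.101],[-0.07,0,0.129]],[90,[0.0395,-0.06,-0.101],[-0.07,0,0.129]]]'; python3 -m crank '[[160,[0,0,0],[0,0,0]],[230,[0,0,0],[0,0,0]],[230,[0,0,0],[0,0,0]],[230,[0,0,0],[0,0,0]],[230,[0,0,0],[0,0,0]],[230,[0,0,0],[0,0,0]],[230,[0,0,0],[0,0,0]]]' 12
python3 - <<'E'
from h import *
e=get_state()['eef_pos'];d=e-c.o;a,b=d@c.x,d@c.y;q0=.8-np.arctan2(b,a);r=np.hypot(a,b);print(q0,r,d@c.z)
for dq in (.08,.16,.24,.32,.40,.45): print(dq,(c.w(q0+dq,r,0)-c.w(q0,r,0)).round(4))
E
```

```text
time_s: 16.03
eef_pos: [0.5578, -0.2916, 0.1386]
tool_rot: [[-0.799, 0.487, 0.353], [0.31, 0.837, -0.451], [-0.515, -0.251, -0.819]]
wrist_force: [-0.4, -0.7, 1.2]
width: 0.643
time_s: 16.62
eef_pos: [0.5576, -0.2922, 0.1389]
tool_rot: [[-0.799, 0.485, 0.355], [0.307, 0.837, -0.452], [-0.517, -0.252, -0.818]]
wrist_force: [-2.8, 0.5, 3.5]
width: 0.235
0.03367957995395654 0.08894937124633133 0.045531142074233054
0.08 [-0.0018 -0.0063  0.0027]
0.16 [-0.0041 -0.0126  0.0052]
0.24 [-0.0069 -0.0188  0.0074]
0.32 [-0.0101 -0.0248  0.0093]
0.4 [-0.0138 -0.0307  0.0109]
0.45 [-0.0164 -0.0342  0.0117]
```

```bash
python3 -m crank '[[230,[-0.001,-0.003,0.0013],[0,0,0]],[230,[-0.0018,-0.0063,0.0027],[0,0,0]],[230,[-0.0041,-0.0126,0.0052],[0,0,0]],[230,[-0.0069,-0.0188,0.0074],[0,0,0]],[230,[-0.0101,-0.0248,0.0093],[0,0,0]],[230,[-0.0138,-0.0307,0.0109],[0,0,0]],[230,[-0.0155,-0.033,0.0114],[0,0,0]],[230,[-0.0155,-0.033,0.0114],[0,0,0]],[230,[-0.0155,-0.033,0.0114],[0,0,0]]]'
python3 - <<'E'
from h import *
s=snap('wrist'); pickle.dump(s,open('w9.pkl','wb')); cv2.imwrite('pics/w9.png',cv2.resize(s['img'][20:240,200:480][...,::-1],None,fx=2.7,fy=2.7,interpolation=cv2.INTER_CUBIC))
e=get_state()['eef_pos'];d=e-c.o;a,b=d@c.x,d@c.y;print(.8-np.arctan2(b,a),np.hypot(a,b),d@c.z)
E
```

```text
time_s: 17.37
eef_pos: [0.5428, -0.3254, 0.1511]
tool_rot: [[-0.798, 0.485, 0.357], [0.307, 0.837, -0.452], [-0.519, -0.251, -0.817]]
wrist_force: [0.3, -0.1, 6.5]
width: 0.235
0.4655639925287217 0.09001539111080945 0.045829293820827725
```

View pics/w9.png

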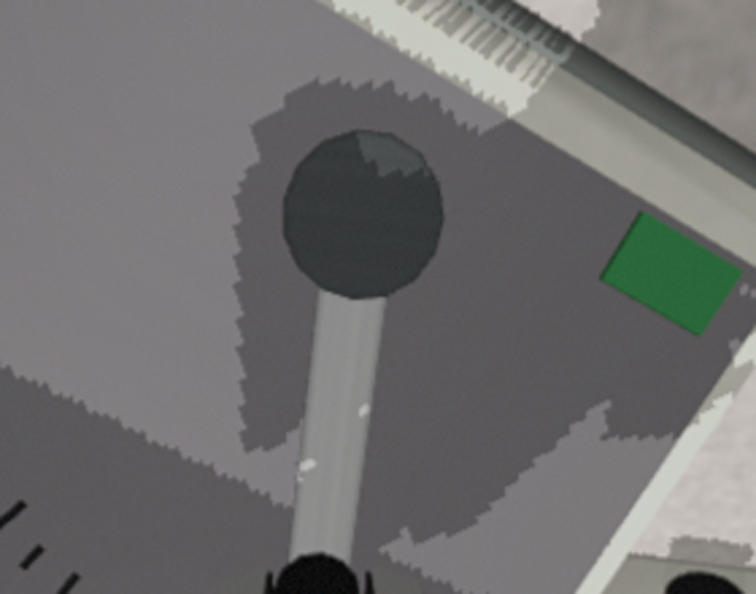

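The 12 pictures are used up, so from here I measure numerically. I'll get the pointer-minus-stop angle from the earlier lever-at-stop views w4 and w8, fitting lines to the arm and the yellow line.

```bash
cat >> h.py <<'E'
def ang(P):
    P=np.array(P); vx,vy,x0,y0=cv2.fitLine(P.astype(np.float32)*1000,cv2.DIST_HUBER,0,.01,.01).ravel()
    if vx<0: vx,vy=-vx,-vy
    return .8-np.arctan2(vy,vx), (x0*vy-y0*vx) # q, lateral offset mm of line from hinge
def yellow(w):
    hsv=cv2.cvtColor(w['img'],cv2.COLOR_RGB2HSV); m=cv2.inRange(hsv,(20,110,60),(33,255,255))
    P=np.array([c.pl(w,u,v,.006) for v,u in np.argwhere(m>0)]) ; r=np.hypot(*P.T); return P[(r<.14)&(r>.02)&(P[:,0]>0)]
def arm(w,qe,r0=.032,r1=.068,h=.021):
    # bright grey arm pixels within +-12mm of the expected direction
    hsv=cv2.cvtColor(w['img'],cv2.COLOR_RGB2HSV); a=.8-qe; out=[]
    for r in np.arange(r0,r1,.002):
        uv=[];val=[]
        for t in np.arange(-.016,.0161,.0004):
            p=c.o+c.x*(r*np.cos(a)-t*np.sin(a))+c.y*(r*np.sin(a)+t*np.cos(a))+h*c.z
            u,v=proj(w,p); px=cv2.getRectSubPix(w['img'],(1,1),(float(u),float(v)))[0,0].astype(float); val.append(px.min()); uv.append(t)
        val=np.array(val);uv=np.array(uv); g=np.gradient(cv2.GaussianBlur(val[:,None],(1,5),0).ravel())
        i,j=g.argmax(),g.argmin()
        if i<j and .011<uv[j]-uv[i]<.021:
            t=(uv[i]+uv[j])/2; out.append([r*np.cos(a)-t*np.sin(a),r*np.sin(a)+t*np.cos(a)])
    return np.array(out)
E
python3 - <<'E'
from h import *
for f,qe in(('w1.pkl',.58),('w2.pkl',.58),('w4.pkl',0),('w8.pkl',0),('w9.pkl',.46)):
    w=pickle.load(open(f,'rb')); A=arm(w,qe,r1=.055 if f in('w2.pkl','w9.pkl') else .068); Y=yellow(w)
    print(f,'arm',len(A),ang(A) if len(A)>3 else None,'yellow',len(Y))
    if len(Y)>20:
        r=np.hypot(*Y.T); print('  line',ang(Y[r<.1]) if (r<.1).sum()>10 else None,'T centroid',(.8-np.arctan2(Y[r>.105][:,1].mean(),Y[r>.105][:,0].mean())) if (r>.105).any() else None, 'rmax',r.max())
E
```

```text
w1.pkl arm 18 (np.float32(0.5882844), np.float32(-0.24415874)) yellow 291
  line (np.float32(0.47510862), np.float32(-0.015289307)) T centroid 0.48616219863104776 rmax 0.13040835964425812
w2.pkl arm 10 (np.float32(0.585457), np.float32(-0.10556698)) yellow 177
  line (np.float32(0.32959074), np.float32(11.722525)) T centroid 0.47517267353292586 rmax 0.13071737265528782
w4.pkl arm 18 (np.float32(0.033513844), np.float32(-0.60222435)) yellow 484
  line (np.float32(0.49026683), np.float32(-2.861023e-05)) T centroid 0.4915845129675127 rmax 0.1304763555238348
w8.pkl arm 18 (np.float32(0.02631104), np.float32(-0.211689)) yellow 596
  line (np.float32(0.48931044), np.float32(-0.0515728)) T centroid 0.4893350187018933 rmax 0.13067293724575849
w9.pkl arm 11 (np.float32(0.5199051), np.float32(-2.4945688)) yellow 0
```

```bash
python3 -m crank '[[230,[-0.0007,-0.0009,0.0002],[0,0,0]],[230,[-0.0014,-0.0018,0.0003],[0,0,0]],[230,[-0.0014,-0.0018,0.0003],[0,0,0]],[230,[-0.0014,-0.0018,0.0003],[0,0,0]]]'; python3 -m crank '[[150,[0,0,0],[0,0,0]],[150,[0,0,0],[0,0,0]],[150,[0,0,0],[0,0,0]],[150,[0,0,0],[0,0,0]],[150,[-0.012,0.015,0.027],[0,0,0]],[130,[-0.024,0.031,0.056],[0,0,0]],[110,[-0.036,0.046,0.082],[0,0,0]],[100,[-0.046,0.058,0.105],[0,0,0]],[90,[-0.046,0.058,0.105],[0,0,0]],[90,[-0.046,0.058,0.105],[0,0,0]]]'
python3 - <<'E'
from h import *
w=snap('wrist'); pickle.dump(w,open('w10.pkl','wb')); A=arm(w,.49);Y=yellow(w); print(len(A),ang(A)); r=np.hypot(*Y.T); print(len(Y)); 
T=Y[r>.105]; print(len(T),T.mean(0) if len(T) else None, .8-np.arctan2(T[:,1].mean(),T[:,0].mean()))
# handle & red nose by red mask
hsv=cv2.cvtColor(w['img'],cv2.COLOR_RGB2HSV); m=cv2.inRange(hsv,(0,120,60),(8,255,255))|cv2.inRange(hsv,(172,120,60),(180,255,255)); n,l,st,ce=cv2.connectedComponentsWithStats(m)
for i in range(1,n):
    if st[i,4]>8: print(st[i,4],ce[i].round(1),'mark/nose',c.q(w,*ce[i],.021),'band?',c.q(w,*ce[i],.05))
e=get_state()['eef_pos'];print(e)
E
```

```text
time_s: 17.75
eef_pos: [0.5418, -0.3268, 0.1514]
tool_rot: [[-0.798, 0.485, 0.358], [0.306, 0.838, -0.452], [-0.519, -0.251, -0.817]]
wrist_force: [2.3, 3.3, 6.9]
width: 0.235
time_s: 18.58
eef_pos: [0.495, -0.2684, 0.2562]
tool_rot: [[-0.798, 0.485, 0.357], [0.306, 0.838, -0.452], [-0.519, -0.251, -0.817]]
wrist_force: [-0.0, -0.1, -0.9]
width: 0.643
18 (np.float32(0.4867959), np.float32(-0.4836359))
154
154 [0.11920998 0.03735177] 0.49636138312864825
177 [274.9  47.4] mark/nose (np.float64(2.734), 0.0766) band? (np.float64(2.719), 0.0699)
69 [316.4 194.5] mark/nose (np.float64(0.481), 0.0927) band? (np.float64(0.492), 0.0848)
109 [357.7 205.8] mark/nose (np.float64(0.035), 0.1103) band? (np.float64(0.046), 0.1003)
[ 0.49484999 -0.26865817  0.2547722 ]
```

Run:
```python
from h import *
for f in('w4.pkl','w8.pkl','w10.pkl'):
    w=pickle.load(open(f,'rb'));Y=yellow(w);r=np.hypot(*Y.T);q=.8-np.arctan2(Y[:,1],Y[:,0]);B=r>.119
    print(f,B.sum(),'bar mid',(q[B].min()+q[B].max())/2,'median',np.median(q[B]),np.ptp(q[B]),[ang(arm(w,qe))[0] for qe in((.49,.5,.47) if f=='w10.pkl' else (0,.03,.05))])
s=snap('side'); Y=yellow(s); r=np.hypot(*Y.T); print('side T',len(Y),Y[r>.1].mean(0), .8-np.arctan2(Y[r>.1][:,1].mean(),Y[r>.1][:,0].mean()))
t=pickle.load(open('t4.pkl','rb')); tn=snap('top')
for a,n in((t,'t4'),(tn,'now')):
  for b,box,lo,hi in(('amber',(150,160,220,100),(5,120,40),(20,255,220)),('turq',(225,240,40,70),(80,100,40),(98,255,255)),('redcap',(330,235,30,30),(0,120,60),(8,255,255)),('purple',(190,120,90,50),(125,80,30),(160,255,255)),('tip',(260,100,70,60),(80,30,80),(105,255,255)),('jar',(335,115,40,45),(5,100,40),(20,255,220))):
    x,y,w_,h_=box; m=cv2.inRange(cv2.cvtColor(a['img'],cv2.COLOR_RGB2HSV)[y:y+h_,x:x+w_],lo,hi); p=np.argwhere(m>0); print(n,b,len(p),(p.mean(0)[::-1]+[x,y]).round(1) if len(p) else '')
```

```text
w4.pkl 140 bar mid 0.4912761963234038 median 0.4927610685108315 0.17773349195875626 [np.float32(0.033513844), np.float32(0.03000009), np.float32(0.031869054)]
w8.pkl 164 bar mid 0.4922188813489518 median 0.48833490603189994 0.17735710044313147 [np.float32(0.02631104), np.float32(0.029999971), np.float32(0.027943611)]
w10.pkl 150 bar mid 0.49107469759426475 median 0.49961682459337337 0.17664444977803428 [np.float32(0.4867959), np.float32(0.4871857), np.float32(0.48592967)]
side T 25 [0.1164986  0.03779265] 0.48630694269254116
t4 amber 390 [222.7 223.1]
t4 turq 613 [243.6 280.2]
t4 redcap 0 
t4 purple 1490 [229.4 144. ]
t4 tip 976 [292.9 130.2]
t4 jar 59 [352.5 141.8]
now amber 413 [310.2 191. ]
now turq 614 [243.6 280.2]
now redcap 40 [345.  251.5]
now purple 1490 [229.4 144. ]
now tip 977 [292.9 130.2]
now jar 60 [352.7 141.8]
```

The pointer reads 0.491 and hasn't moved. The lever reads 0.487, so it is on the pointer to about 0.004 rad. The bystanders I compared haven't moved, and the gripper is clear. Handing in.

```bash
python3 -c "
from bench import *
print(get_state()['time_s'],get_state()['wrist_force']);print(close_job())"
```

```text
18.7333 [ 0.22784707 -0.32429933 -0.23733366]
the job is handed in; nothing more can be done
None
```

I did the job in the order asked and handed it in at 18.7 s, with the gripper clear of everything.

**What I did**
1. I turned the speed lever back until it met the stop. The wrist force rose to about 25 N there, and the red nose covered the red mark.
2. I lifted the amber bottle from the green cradle and laid it lengthwise in the roller groove. Touch-down came at the expected height with about 4 N of force.
3. I turned the lever to the yellow pointer and released it.

**Last checks**
- **Lever:** it read 0.487 against 0.491 for the pointer in my panel frame, about 0.004 rad apart. The pointer's reading did not change during the job. That frame reads about 0.03 high, as the lever at the stop showed, so the true angle is nearer 0.46.
- **Bottle:** it was still in the groove between the end plates. It may sit about 5 mm off-centre lengthwise, judged by eye from one picture.
- **Bystanders:** the turquoise bottle, tube rack, tip box (colour blob only) and amber jar had not moved in the top view.
- **Not settled:**
  - The red-capped bottle could not be compared, because it was not visible in the earlier picture.
  - The beaker, dishes and keypad were not measured.
  - One close-up reading of the lever gave 0.52. I set it aside because its line fit missed the hinge by 2.5 mm.
  - Other pointer readings ranged from about 0.486 to 0.50, where the lever partly hid it.

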